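# Set the dish chute's eccentric guide roller with the gauge disc

### The arm

A 6-joint arm with a two-finger parallel gripper is mounted at the origin on a cart in front of the work surface, level with it; the furniture and walls round the work are solid. World frame = base frame: x ahead of the robot, y to its left, z up, the work surface at z = 0. Lengths are in m, angles in rad, forces in N, time in s.
With the tool pointing down it reaches from about 0.3 to 0.85 m from the base axis. Payload 4.2 kg.
Tool frame: the origin (TCP) lies on the mounting face of the last link; the fingertips stand 191 mm ahead of it and the grasp point (between the pads) lies 172 mm ahead of it; x points along the fingers, z is the direction in which the jaws open and shut, and the axes are right-handed (so a half turn about x gives the same grasp; the last joint's range is limited). The gripper opens to 91 mm and grips with 3 to 60 N. Pads are 32 mm wide; open, the fingers measure 118 mm over their backs; the gripper's body (76 mm by 178 mm) begins 60 mm behind the grasp point.
Start: joints at [-1.246, 0.32, 1.565, -0, 1.257, -0.02], TCP at [0.194, -0.541, 0.405] pointing down, gripper open.
Joint ranges: [-3.11, 3.11], [-0.84, 2.01], [0.21, 2.61], [-1.34, 4.49], [0.05, 2.63], [-2.56, 2.56]. Speed limits (rad/s): [2.57, 2.57, 3.14, 3.14, 3.14, 3.14].

### API

Orientations are given as a 3x3 rotation matrix whose columns are the frame's x, y, z axes.
In Python, from cell import readout, get_image, ticket gives the robot as it stands.
- The arm moves only by the tool move_arm, never from a script. Its argument "increments" is a list of rows, each a list of 3 entries, a list of its own where there are three numbers: the finger opening in mm, from 0 to 91.2, then the shift along the tool's x, y, z in mm, then the turn about the tool's x in degrees. A call has 1 to 5 rows; each row is the pose to reach, as a shift and turn from the pose measured when the call began, along the tool's axes at that moment; what a row does not reach only later rows make up. A row lasts 1/12 s, in which the tool goes at most 41.7 mm and 7.16 degrees, less where a joint would pass 70% of its speed; a pose out of reach is approached as far as the arm can. A call with a gripper value outside its range is refused whole. The fingers move at their own pace and stop on an object; "newtons" is the grip in N (left out, the last holds). Time passes only in rows, so rows that repeat a pose let the fingers close. It gives the time, the measured TCP pose, the force and the opening at its end, in the units of the state.
- readout.read_state(): the state, without advancing time (a new reading comes with each control period).
- get_image(name): name is "side" or "top" or "wrist"; returns a dict with "pixels" (480x640x3 uint8, red, green, blue), "camera_matrix" (3x3 intrinsics, pixels), "k1" (the pictures are not rectified: a ray, as slopes to the right and down, at radius r is drawn at 1 + k1 r^2 times it, then the intrinsics apply), "rvec" (rotation vector, rad) and "tvec" (3), from world to camera coordinates, as OpenCV has them; the wrist camera has in their place "tool_from_camera" (4x4, takes a point from camera to tool coordinates, whose origin is the TCP and whose axes are the tool frame's). Camera axes: x right, y down, z forward; pixel columns grow to the right and rows downward; lengths in m; the calibration is good to about 2 mm. A picture is of the moment at which its call begins: read the wrist's pose just before it. There is no depth.
- ticket.finish_job(): hands the job in, once; it reports no verdict.
The state is a dict: "clock": time; "joint_positions": joint angles; "qvel": joint speeds; "joint_efforts": joint torques, N m; "position": TCP position; "orientation": TCP orientation; "force": force on the tool from outside, world axes, zero at the start; "ft_torque": the same for the moment, N m; "opening": finger opening in m.
Only numpy, scipy, OpenCV 4.12 (cv2) and the standard library are available. Lean on these libraries where they do the work, as an engineer would, in place of code of your own. Each camera call takes 0.05 s, during which the arm holds its last target.

### The job

The guide roller of the sloping dish chute stands too far into the lane for the 60 mm gauge disc. Lay the gauge disc flat in the lane on the uphill side of the roller, and turn the eccentric bolt by its wing handle so that the gap opens just enough for the gauge to slide past the roller by its own weight, untouched, down to the foot stop; leave it there, with at most 3 mm of play between gauge, roller and rail. Do not shift the tally counter or the small dish behind the gauge.

Things in the scene. Friction and masses are not known exactly. Their poses are not given: they have to be found in the camera images.
- chute: bench unit, fixed during a run: white base 215 x 150 x 30 mm carrying a bed that slopes 30 degrees, low end towards the robot. Origin on the worktop under the unit, x horizontal towards the high end, y to the left seen from the robot, z up.
- bed: sloping aluminium plate. Origin on its smooth face, mid lane, abreast of the bolt; x uphill, y to the straight rail on the left (16 mm high), z square off the face. It spans x -118 to 100 mm. The foot stop (22 mm high) has its face at x = -105. On the right, fixed guides 13 mm high with faces at y = -39 run x -107 to -32 and 32 to 98, the roller between them. Lane open above and at its high end.
- rail_face (a point): middle of the straight rail's lane face, 8 mm above the bed, at x = 0 of the bed. The rail is clamped through slots: its y in the bed frame differs from run to run (29 to 33 mm) but stays put during a run. Its axes are those of the bed.
- roller_mid (a point): centre of the black guide roller (36 mm diameter, top 15 mm above the bed, spins freely), which sits 8 mm off the bolt's axis. The gap is the distance from rail_face to roller_mid along the bed's y, less the 18 mm radius.
- bolt_grip (a point): point on the eccentric bolt's turning axis, 42 mm above the bed along the bed's z: where to grip the wing handle. The axis is square to the bed, at x = 0, y = -49 mm. The wing is a straight steel bar 12 mm thick, 26 to 50 mm above the bed, about 52 mm long plus a 12 mm narrower nose at one end, with a 20 mm hub below it.
- bolt (a joint): eccentric bolt's angle q, rad, 0 to 2.8, growing anticlockwise seen from above the bed. Roller centre in the bed frame: x = -8 sin q, y = -49 + 8 cos q mm, so the gap widens as q grows. At 1.0 the wing lies square across the lane, nose away from it; it turns with q. Starts at 0.3 to 0.6, too narrow. Turns at about 0.15 N m and stays where left.
- gauge: loose gauge, about 0.3 kg: polished steel disc 60 mm in diameter, 14 mm thick, with an upright round grip 19 mm in diameter at its centre, 25 to 61 mm above the underside (13 mm stem below). Origin at the underside's centre, z along the grip. Starts on the worktop to the right of the chute. Let go on the bed it slides downhill by itself; at the foot stop its origin is at x = -75 mm of the bed.
- tally_counter: round hand tally counter 46 x 52 x 36 mm on the worktop, a bystander. Origin under its centre.
- petri_b: lidded dish 58 mm in diameter, 12 mm high, lying behind the gauge, a bystander. Origin under its centre.
Not all that is in view belongs to the job. What is meant by the gauge is not brown, and is the larger of those in its own colour.

How it is judged:
By the outcome, as a careful person would: the job done as asked, in the order asked, and still so for the second after the job is handed in, with the robot touching nothing.
It also fails if it takes over 45 s, if anything falls off the work surface, if the arm or the gripper's body presses on something with over 40 N, if the wrist force passes 120 N, or if a joint passes its speed limit or range.

## Working session

There is one attempt and no reset: what is moved stays moved. The work goes in short steps, Python scripts to look and compute and a tool call to move; the robot and the scene stay as the last step left them, time stands still between calls to the robot, and variables do not carry over. Pictures are saved under pics/ and viewed, and the job is handed in when it is done.

Besides the shell and the picture viewer there is one more tool, called after "Call:" by a JSON object that holds its "api" and its "payload", one argument or row to a line. move_arm: Moves the arm, as the interface text tells. Its arguments: {"type":"object","properties":{"increments":{"type":"array","items":{"type":"array"}},"newtons":{"type":"number"}},"required":["increments"]}

```bash
ls; mkdir -p pics; cat > h.py <<'E'
import numpy as np,cv2,json,pickle
from cell import readout,get_image,ticket
def grab(n,tag):
    s=readout.read_state(); im=get_image(n); im['state']=s
    pickle.dump(im,open(f'pics/{tag}.pkl','wb'))
    cv2.imwrite(f'pics/{tag}.png',im['pixels'][:,:,::-1]); return im
def load(tag): return pickle.load(open(f'pics/{tag}.pkl','rb'))
def pose(im):
    if 'rvec' in im:
        R=cv2.Rodrigues(np.array(im['rvec'],float))[0];t=np.array(im['tvec'],float).ravel()
        return R,t
    T=np.array(im['tool_from_camera']);s=im['state']
    W=np.eye(4);W[:3,:3]=np.array(s['orientation']);W[:3,3]=s['position']
    M=np.linalg.inv(W@T);return M[:3,:3],M[:3,3]
def proj(im,P):
    R,t=pose(im);c=np.atleast_2d(P)@R.T+t
    s=c[:,:2]/c[:,2:];r2=(s**2).sum(1,keepdims=True);s=s*(1+im['k1']*r2)
    K=np.array(im['camera_matrix']);return s@K[:2,:2].T+K[:2,2]
def ray(im,uv):
    K=np.array(im['camera_matrix']);d=(np.array(uv,float)-K[:2,2])/np.array([K[0,0],K[1,1]])
    s=d.copy()
    for _ in range(30): s=d/(1+im['k1']*(s@s))
    R,t=pose(im);o=-R.T@t;v=R.T@np.array([s[0],s[1],1]);return o,v/np.linalg.norm(v)
def onplane(im,uv,z=0,n=(0,0,1),p=None):
    o,v=ray(im,uv);n=np.array(n,float);p=np.array([0,0,z]) if p is None else np.array(p)
    return o+v*((p-o)@n)/(v@n)
def crop(tag,x0,y0,x1,y1,f,out):
    im=load(tag)['pixels'][y0:y1,x0:x1,::-1];cv2.imwrite(f'pics/{out}.png',cv2.resize(im,None,fx=f,fy=f,interpolation=cv2.INTER_CUBIC))
E
python3 - <<'E'
from h import *
for n in('side','top','wrist'):
    im=grab(n,n+'0'); print(n,{k:v for k,v in im.items() if k not in('pixels','state')})
print(readout.read_state())
E
```

```text
pics
side {'camera_matrix': array([[522.27253413,   0.        , 315.99195509],
       [  0.        , 522.27253413, 247.73885295],
       [  0.        ,   0.        ,   1.        ]]), 'k1': -0.10052310947881093, 'rvec': array([ 2.19843906, -0.22625731,  0.09738153]), 'tvec': array([-0.61792088, -0.04257626,  1.08583368])}
top {'camera_matrix': array([[469.09584497,   0.        , 320.79262038],
       [  0.        , 469.09584497, 244.12385986],
       [  0.        ,   0.        ,   1.        ]]), 'k1': 0.03331006971171759, 'rvec': array([ 2.15522055, -2.16327268,  0.14619875]), 'tvec': array([-0.31290397,  0.57939066,  0.89697457])}
wrist {'camera_matrix': array([[342.33414953,   0.        , 322.4370178 ],
       [  0.        , 342.33414953, 243.52750426],
       [  0.        ,   0.        ,   1.        ]]), 'k1': -0.035899725582900326, 'tool_from_camera': array([[-9.29714774e-04, -2.76840494e-01,  9.60915437e-01,
         2.05783110e-02],
       [ 5.81135153e-04, -9.60915839e-01, -2.76840047e-01,
         7.64578528e-02],
       [ 9.99999399e-01,  3.01039457e-04,  1.05425940e-03,
    
[... 205 characters left out ...]
67360195e-07,
        1.25739565e+00, -1.99732669e-02]), 'qvel': array([-0.00019941, -0.00119248, -0.00343663, -0.00070072,  0.00115802,
        0.00028763]), 'joint_efforts': array([-5.47758027e-04, -4.12776768e+01, -2.32151663e+01,  7.27515807e-02,
        4.34055110e-02, -8.94387745e-05]), 'position': array([ 0.1943194 , -0.54104946,  0.40410938]), 'orientation': array([[-4.30575741e-04,  9.41151953e-01,  3.37983454e-01],
       [ 1.27642754e-03,  3.37983728e-01, -9.41151088e-01],
       [-9.99999093e-01,  2.61745611e-05, -1.34683986e-03]]), 'force': array([-1.17175895, -0.30396159,  0.28010435]), 'ft_torque': array([-0.04691444, -0.00707793, -0.01360994]), 'opening': 0.09126138498484986}
```

View pics/side0.png

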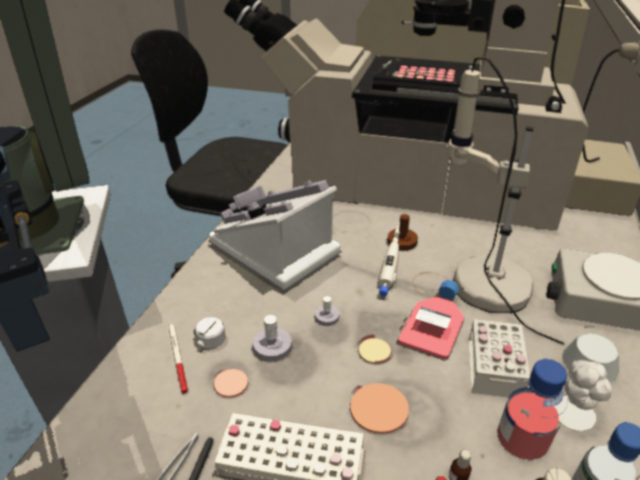

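View pics/top0.png

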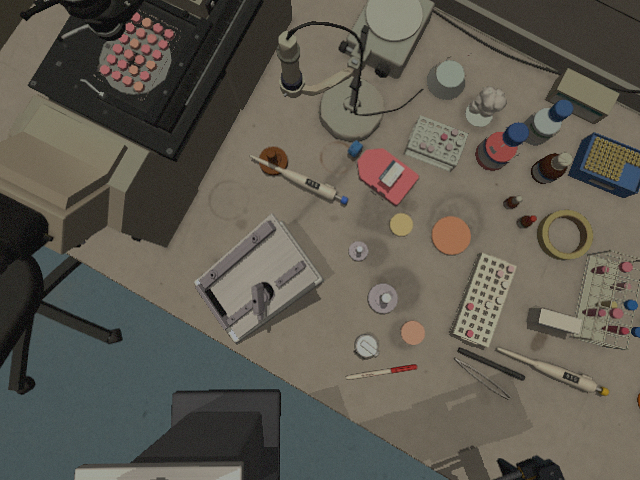

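View pics/wrist0.png

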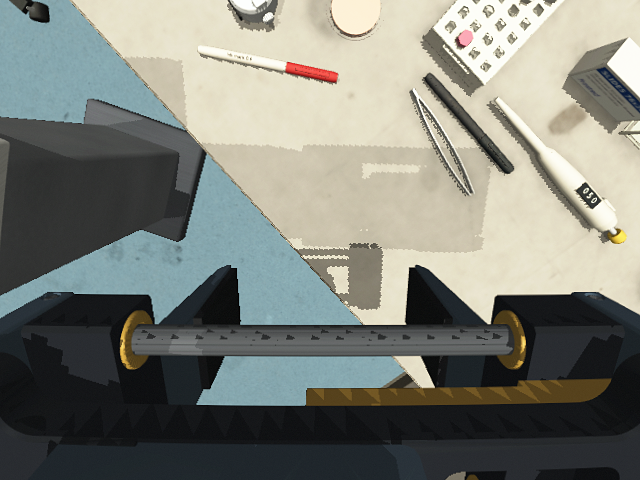

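```bash
python3 - <<'E'
from h import *
crop('top0',180,200,340,350,5,'c1')
crop('top0',330,230,440,370,5,'c2')
crop('side0',200,170,350,290,5,'c3')
im=load('top0')
for n,u in dict(big=(383,299),small=(358,251),brown=(273,160),tally=(366,346),pink=(413,333),yel=(401,225),chute=(260,280)).items(): print(n,onplane(im,u,0.0).round(3))
E
```

```text
big [ 0.47  -0.442  0.   ]
small [ 0.568 -0.392  0.   ]
brown [ 0.763 -0.215  0.   ]
tally [ 0.376 -0.406  0.   ]
pink [ 0.401 -0.501  0.   ]
yel [ 0.623 -0.483  0.   ]
chute [ 0.509 -0.19   0.   ]
```

View pics/c1.png

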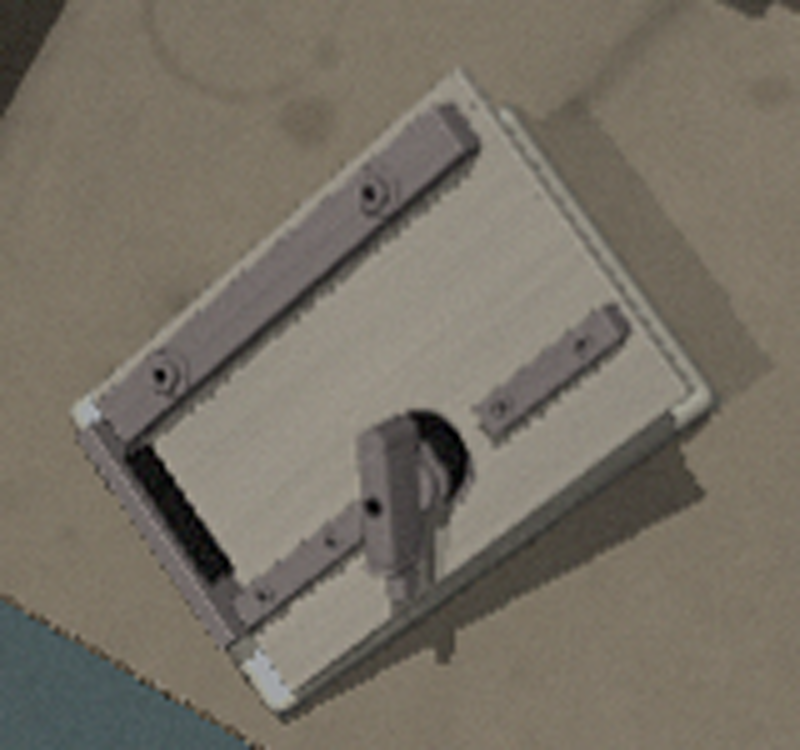

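View pics/c2.png

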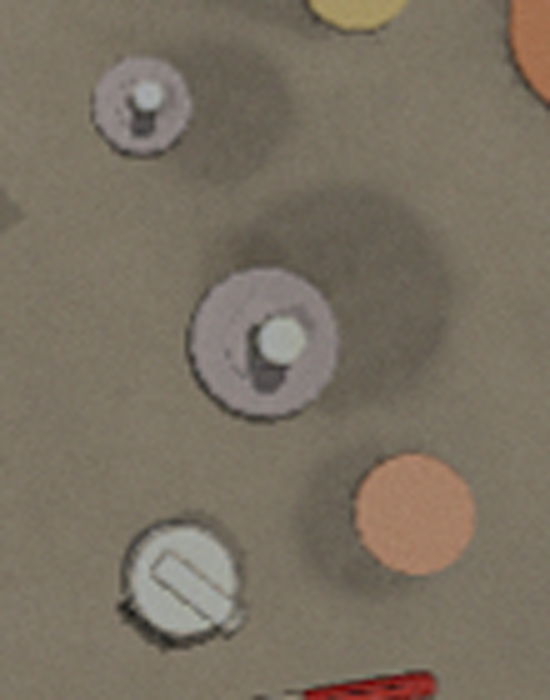

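View pics/c3.png

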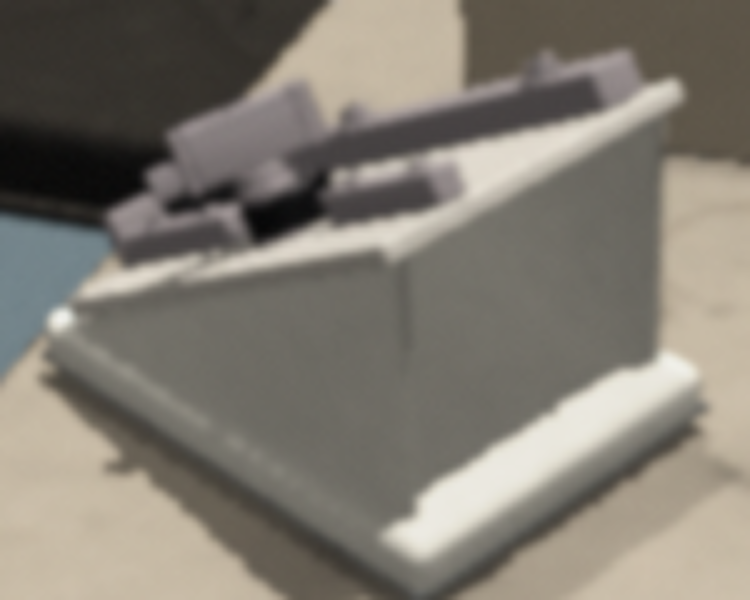

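Call:
{"api": "move_arm", "payload": {
  "increments": [
    [90,[0,39,-16],0],
    [90,[0,77,-33],0],
    [90,[0,116,-49],0],
    [90,[0,154,-65],0],
    [90,[0,192,-81],0]
  ]
}}

```text
clock: 0.57
position: [0.3485, -0.3985, 0.404]
orientation: [[-0.001, 0.941, 0.337], [0.002, 0.337, -0.941], [-1.0, -0.0, -0.002]]
force: [0.7, -0.6, 0.1]
opening: 0.0898
```

Call:
{"api": "move_arm", "payload": {
  "increments": [
    [90,[0,39,-16],0],
    [90,[0,66,-28],0],
    [90,[0,66,-28],0],
    [90,[0,66,-28],0]
  ]
}}

```text
clock: 0.9
position: [0.4021, -0.3488, 0.4038]
orientation: [[-0.001, 0.94, 0.341], [0.002, 0.341, -0.94], [-1.0, -0.001, -0.002]]
force: [0.0, -0.9, 0.1]
opening: 0.0898
```

```bash
python3 - <<'E'
from h import *
im=grab('wrist','w1');print(im['state']['position'],im['state']['qvel'])
E
```

```text
[ 0.40208212 -0.34875533  0.40380267] [-0.05115706 -0.00258634  0.00217096 -0.01425514  0.00178839 -0.00509783]
```

View pics/w1.png

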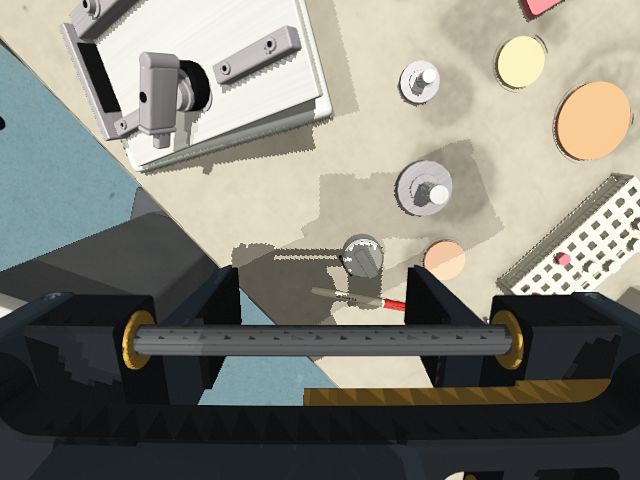

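Call:
{"api": "move_arm", "payload": {
  "increments": [
    [90,[0,15,-38],0],
    [90,[0,30,-76],0],
    [90,[0,40,-100],0],
    [90,[0,40,-100],0],
    [90,[0,40,-100],0]
  ]
}}

```text
clock: 1.37
position: [0.4043, -0.2422, 0.4042]
orientation: [[-0.001, 0.941, 0.339], [0.0, 0.339, -0.941], [-1.0, -0.001, -0.001]]
force: [0.5, -0.0, 1.4]
opening: 0.0903
```

```bash
python3 - <<'E'
from h import *
im=grab('wrist','w2');print(im['state']['position'],abs(im['state']['qvel']).max())
crop('w2',0,0,640,260,1.25,'w2c')
E
```

```text
[ 0.4043478  -0.24219077  0.40421323] 0.02802183373296167
```

View pics/w2c.png

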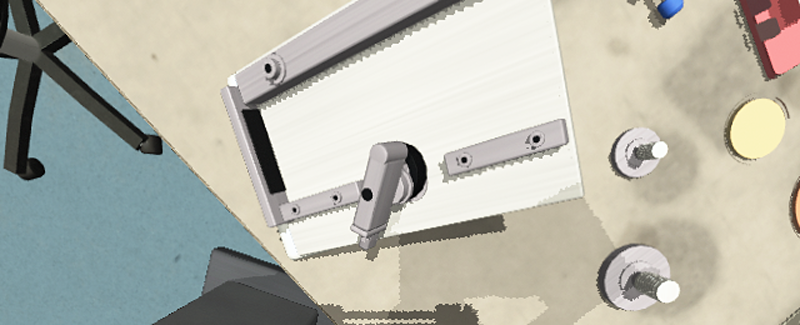

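```bash
python3 - <<'E'
from h import *
crop('w2',170,50,330,210,5,'a1'); crop('w2',320,0,480,160,5,'a2'); 
crop('w2',465,180,565,255,6,'a3')
E
```

```text
(no output)
```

View pics/a1.png

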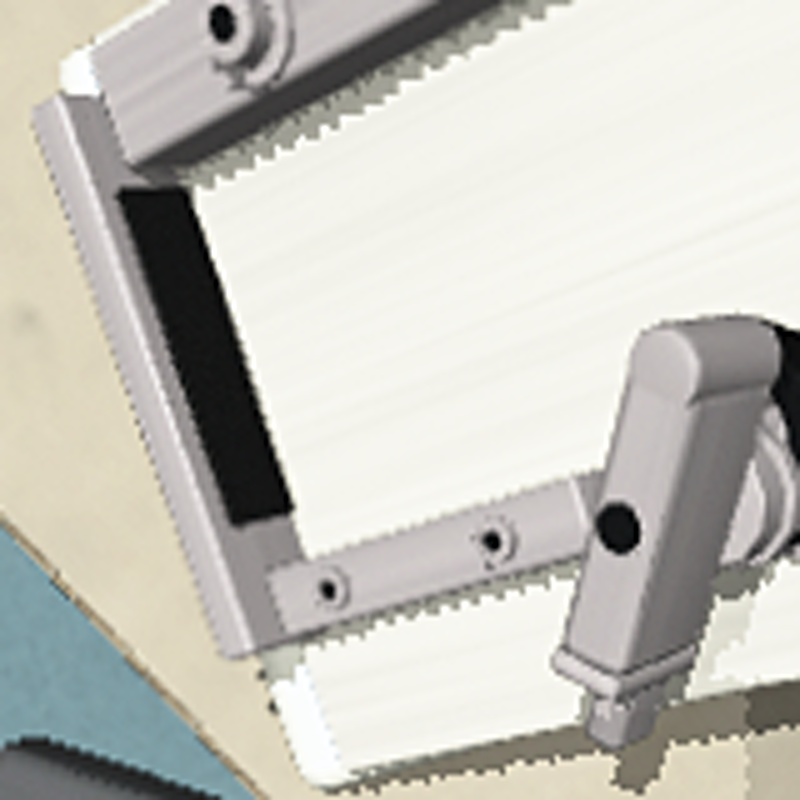

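View pics/a2.png

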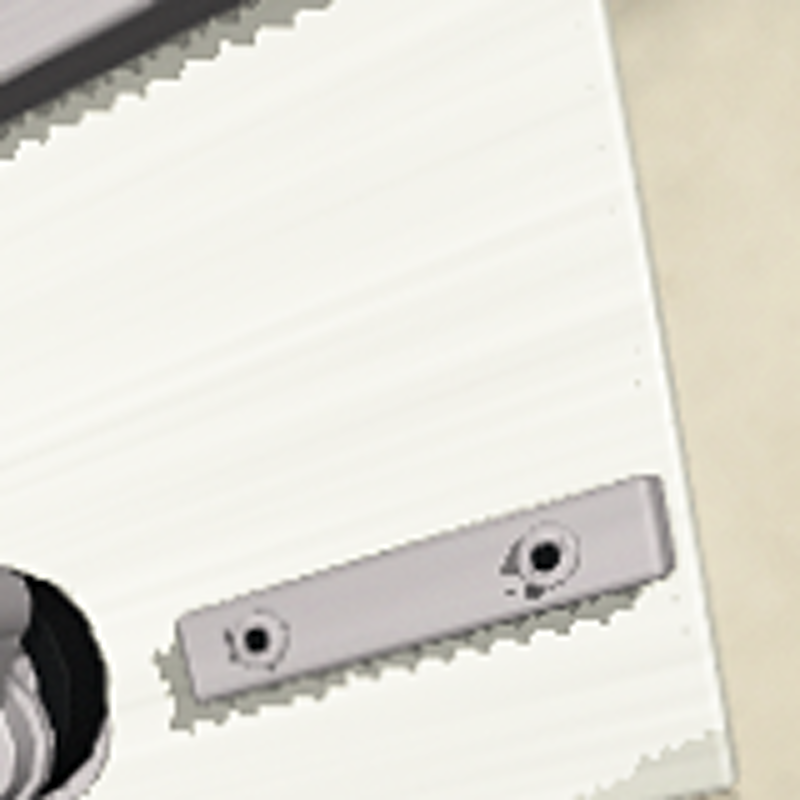

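View pics/a3.png

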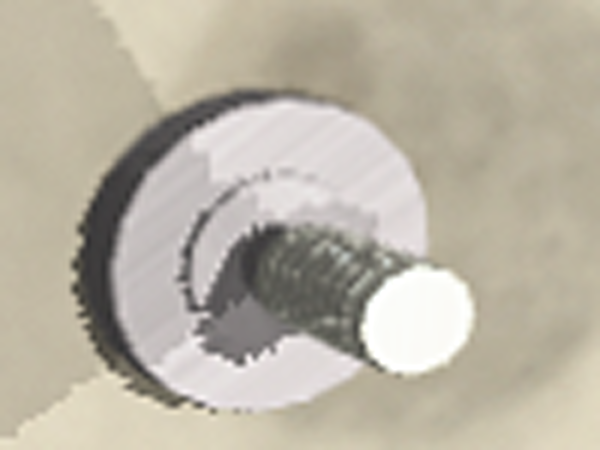

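```bash
cat > fit.py <<'E'
from h import *
from scipy.optimize import least_squares
W=load('w2');T=load('top0');S=load('side0')
def a1(u,v):return (170+u/5-.4,50+v/5-.4)
def a2(u,v):return (320+u/5-.4,v/5-.4)
def c1(u,v):return (180+u/5-.4,200+v/5-.4)
# (im,px,point fn(p)) ; free coordinate -> line constraint via nan
n=np.nan
obs=[(W,a1(618,527),(0,-49,50)),(W,a1(573,478),(-32,-39,13)),(W,a2(178,618),(32,-39,13)),
(W,a2(605,0),(100,n,0)),(W,a2(738,790),(100,n,0)),(W,a2(410,548),(n,-39,13)),
(W,a1(135,163),(n,'r',16)),(W,a2(0,80),(n,'r',16)),(W,a2(155,0),(n,'r',16)),
(W,a2(0,125),(n,'r',0)),(W,a2(250,0),(n,'r',0)),
(W,a1(210,255),(-105,n,0)),(W,a1(290,512),(-105,n,0)),
(T,c1(373,507),(0,-49,50)),(T,c1(478,408),(32,-39,13)),(T,c1(460,72),(100,n,0)),(T,c1(690,375),(100,n,0))]
def B(p):
    c,s=np.cos(p[3]),np.sin(p[3]);a=np.radians(30)
    return np.array([[c,-s,0],[s,c,0],[0,0,1]])@np.array([[np.cos(a),0,-np.sin(a)],[0,1,0],[np.sin(a),0,np.cos(a)]])
def pt(p,q): return np.array(p[:3])+B(p)@(np.array(q)/1000)
def res(p):
    out=[]
    for im,px,q in obs:
        q=[p[4]*1000 if e=='r' else e for e in q]
        k=[i for i in range(3) if q[i]!=q[i]]
        if not k: out+=list(proj(im,pt(p,q))[0]-px)
        else:
            A=list(q);A[k[0]]=-50;C=list(q);C[k[0]]=50
            a,b=proj(im,[pt(p,A),pt(p,C)]);d=(b-a)/np.linalg.norm(b-a);e=np.array(px)-a
            out.append(d[0]*e[1]-d[1]*e[0])
    return np.array(out)
if __name__=='__main__':
    s=least_squares(res,[.51,-.19,.1,-.7,.031],loss='soft_l1');print(s.x,s.cost);print(res(s.x).round(1))
    p=s.x;np.save('p.npy',p);print('bolt',pt(p,(0,-49,42)),B(p).round(3))
    # wing dir
    bz=B(p)[:,2];P=pt(p,(0,0,50))
    for e in [((640,375),(568,640)),((697,400),(628,665))]:
        q=[B(p).T@(onplane(W,a1(*u),n=bz,p=P)-p[:3])*1000 for u in e]
        d=q[0]-q[1];print(q[0].round(1),q[1].round(1),'q',1+np.arctan2(-d[0],d[1]))
    for t in [((425,250),)]: pass
E
python3 fit.py
python3 - <<'E'
from h import *
im=load('w2')
print('grip top',onplane(im,(465+416/6,180+319/6),.061),'disc',onplane(im,(465+269/6,180+254/6),.014))
im=load('top0'); print('top grip',onplane(im,(330+282/5,230+340/5),.061),'disc',onplane(im,(330+265/5,230+340/5),.014))
E
```

```text
[ 0.51715647 -0.19203434  0.10153673 -0.95360267  0.03259636] 7.547355947349509
[ 0.2  0.8 -0.4 -0.3 -1.3 -0.1  0.  -1.1  0.7  0.8 -0.2  0.3 -0.6 -0.1
 -0.6 -1.7  0.9  1.6 -0.6  1.6  0.3  2.5]
bolt [ 0.46504296 -0.20326741  0.13790979] [[ 0.501  0.816 -0.289]
 [-0.706  0.579  0.408]
 [ 0.5    0.     0.866]]
[ 10.1 -30.8  50. ] [-13.8 -61.5  50. ] q 0.33907692791930855
[ 17.4 -36.   50. ] [ -5.  -66.8  50. ] q 0.37236946506610535
grip top [ 0.46935219 -0.44067069  0.061     ] disc [ 0.46978858 -0.44072721  0.014     ]
top grip [ 0.47081087 -0.44015208  0.061     ] disc [ 0.47142158 -0.44019172  0.014     ]
```

Call:
{"api": "move_arm", "payload": {
  "increments": [
    [60,[0,-1,40],7],
    [60,[0,-2,80],14],
    [60,[0,-4,120],21],
    [60,[0,-5,160],28],
    [60,[0,-6,200],35]
  ]
}}

```text
clock: 1.83
position: [0.4657, -0.4373, 0.4037]
orientation: [[-0.001, 0.962, -0.272], [-0.0, -0.272, -0.962], [-1.0, -0.001, 0.001]]
force: [0.8, -0.3, 1.1]
opening: 0.061
```

```bash
cat > go.py <<'E'
import sys;from h import *
# go.py x y z yaw_deg : needed tool shift (mm) and turn (deg) to bring TCP there, tool z at yaw
x,y,z,yw=map(float,sys.argv[1:5]);s=readout.read_state();R=np.array(s['orientation'])
d=R.T@(np.array([x,y,z])-s['position'])*1000
cur=np.degrees(np.arctan2(R[1,2],R[0,2]));print('shift',d.round(1),'turn',round(-((yw-cur+180)%360-180),1),'q',s['joint_positions'].round(2),'t',s['clock'],'F',s['force'].round(1))
E
python3 go.py .4695 -.4405 .212 -144.6
```

```text
shift [191.7   4.8   1.9] turn 38.8 q [-0.77  0.42  1.41 -0.    1.31  1.07] t 1.8333 F [ 0.8 -0.3  1.1]
```

Call:
{"api": "move_arm", "payload": {
  "increments": [
    [60,[20,2,1],7],
    [60,[45,4,2],14],
    [60,[80,5,2],21],
    [60,[105,5,2],28],
    [60,[120,5,2],35]
  ]
}}

```text
clock: 2.25
position: [0.468, -0.4426, 0.2794]
orientation: [[-0.006, 0.626, -0.78], [0.003, -0.78, -0.626], [-1.0, -0.006, 0.003]]
force: [-0.0, 0.2, 0.2]
opening: 0.0605
```

```bash
python3 go.py .4695 -.4405 .212 -144.6; python3 -c "
from h import *
grab('wrist','w3')"
```

```text
shift [67.4 -0.3 -2.6] turn 3.3 q [-0.77  0.52  1.57 -0.    1.06  1.69] t 2.25 F [-0.   0.2  0.2]
```

View pics/w3.png

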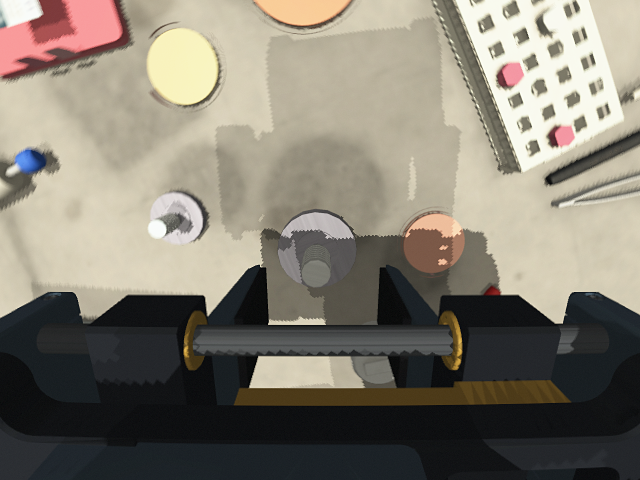

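Call:
{"api": "move_arm", "payload": {
  "increments": [
    [60,[25,0,-2],2],
    [60,[50,0,-3],3],
    [60,[65,0,-3],3],
    [60,[67,0,-3],3],
    [60,[67,0,-3],3]
  ]
}}

```text
clock: 2.72
position: [0.4688, -0.4413, 0.2098]
orientation: [[-0.01, 0.581, -0.814], [0.006, -0.814, -0.581], [-1.0, -0.011, 0.004]]
force: [-0.3, -0.1, 0.1]
opening: 0.0601
```

Call:
{"api": "move_arm", "payload": {
  "increments": [
    [10,[0,0,0],0],
    [10,[0,0,0],0],
    [10,[0,0,0],0],
    [10,[0,0,0],0],
    [10,[0,0,0],0]
  ],
  "newtons": 15
}}

```text
clock: 3.13
position: [0.4689, -0.4414, 0.2106]
orientation: [[-0.009, 0.581, -0.814], [0.005, -0.814, -0.581], [-1.0, -0.009, 0.004]]
force: [-0.7, -0.3, -0.8]
opening: 0.0293
```

```bash
python3 go.py .4695 -.4405 .212 -144.6
```

```text
shift [-1.4 -0.4 -1. ] turn 0.1 q [-0.77  0.59  1.64 -0.    0.92  1.75] t 3.1333 F [-0.7 -0.3 -0.8]
```

Call:
{"api": "move_arm", "payload": {
  "increments": [
    [10,[0,0,0],0],
    [10,[0,0,0],0],
    [10,[0,0,0],0],
    [10,[0,0,0],0]
  ]
}}

```text
clock: 3.47
position: [0.4691, -0.4413, 0.211]
orientation: [[-0.008, 0.581, -0.814], [0.005, -0.814, -0.581], [-1.0, -0.009, 0.003]]
force: [1.2, 0.8, 2.1]
opening: 0.0186
```

```bash
python3 - <<'E'
from h import *;from fit import pt
p=np.load('p.npy')
for x0 in (30,35):
    b=pt(p,(x0,0,0)); print(x0,b, 'TCP', b+[0,0,.0173+.1705+.040])
E
```

```text
30 [ 0.53219281 -0.2132218   0.11653673] TCP [ 0.53219281 -0.2132218   0.34433673]
35 [ 0.53469887 -0.21675305  0.11903673] TCP [ 0.53469887 -0.21675305  0.34683673]
```

Call:
{"api": "move_arm", "payload": {
  "increments": [
    [10,[-15,0,0],0],
    [10,[-45,0,0],0],
    [10,[-85,0,0],0],
    [10,[-125,0,0],0],
    [10,[-165,0,0],0]
  ]
}}

```text
clock: 3.88
position: [0.4701, -0.4419, 0.3765]
orientation: [[-0.01, 0.581, -0.814], [0.007, -0.814, -0.581], [-1.0, -0.012, 0.004]]
force: [0.2, -0.3, -2.4]
opening: 0.0186
```

```bash
python3 go.py .5347 -.2168 .395 -144.6
```

```text
shift [ -17.6 -145.8 -183.3] turn 0.1 q [-0.77  0.45  1.43 -0.    1.27  1.75] t 3.8833 F [ 0.2 -0.3 -2.4]
```

Call:
{"api": "move_arm", "payload": {
  "increments": [
    [10,[-18,-16,-20],0],
    [10,[-20,-40,-50],0],
    [10,[-20,-64,-80],0],
    [10,[-20,-88,-110],0],
    [10,[-20,-108,-135],0]
  ]
}}

```text
clock: 4.3
position: [0.5172, -0.2733, 0.3963]
orientation: [[-0.012, 0.581, -0.813], [0.008, -0.813, -0.582], [-1.0, -0.014, 0.005]]
force: [0.8, -1.0, -3.3]
opening: 0.0185
```

Call:
{"api": "move_arm", "payload": {
  "increments": [
    [10,[0,-20,-26],0],
    [10,[0,-36,-46],0],
    [10,[0,-38,-48],0],
    [10,[0,-38,-48],0]
  ]
}}

```text
clock: 4.63
position: [0.5343, -0.213, 0.3958]
orientation: [[-0.014, 0.584, -0.812], [0.009, -0.812, -0.584], [-1.0, -0.015, 0.006]]
force: [-0.1, -0.4, -3.5]
opening: 0.0186
```

```bash
python3 go.py .5347 -.2168 .35 -144.6; python3 -c "
from h import *
grab('wrist','w4');grab('side','s4');crop('s4',180,80,380,300,3,'s4c')"
```

```text
shift [45.8  4.   1.6] turn 0.3 q [-0.4   0.33  1.57  0.    1.26  2.12] t 4.6333 F [-0.1 -0.4 -3.5]
```

View pics/w4.png

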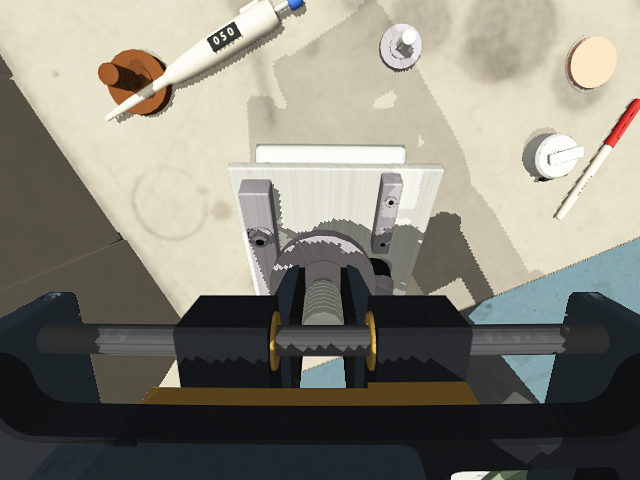

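View pics/s4c.png

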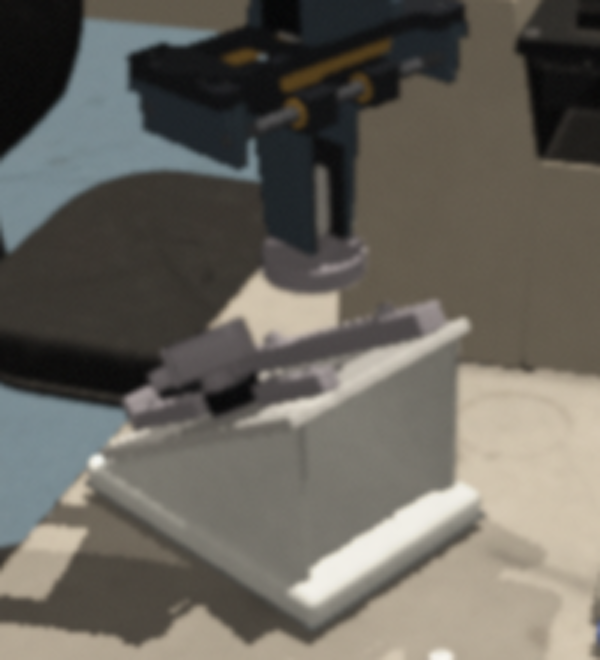

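```bash
python3 go.py .535 -.220 .352 -144.6
```

```text
shift [44.   5.3  1.9] turn 0.2 q [-0.4   0.33  1.57  0.    1.26  2.12] t 4.7333 F [ 0.6 -0.3 -3.1]
```

Call:
{"api": "move_arm", "payload": {
  "increments": [
    [10,[12,3,1],0],
    [10,[26,5,2],0],
    [10,[38,5,2],0],
    [10,[42,5,2],0],
    [10,[42,5,2],0]
  ]
}}

```text
clock: 5.15
position: [0.5341, -0.2209, 0.3525]
orientation: [[-0.016, 0.58, -0.814], [0.009, -0.814, -0.58], [-1.0, -0.017, 0.008]]
force: [0.3, -0.1, -2.9]
opening: 0.0183
```

```bash
python3 go.py .535 -.220 .348 -144.6; python3 -c "
from h import *
grab('wrist','w5');grab('side','s5');crop('s5',180,80,380,300,3,'s5c')"
```

```text
shift [ 4.5 -0.1 -1.3] turn 0.1 q [-0.41  0.37  1.63  0.    1.16  2.11] t 5.15 F [ 0.3 -0.1 -2.9]
```

View pics/w5.png

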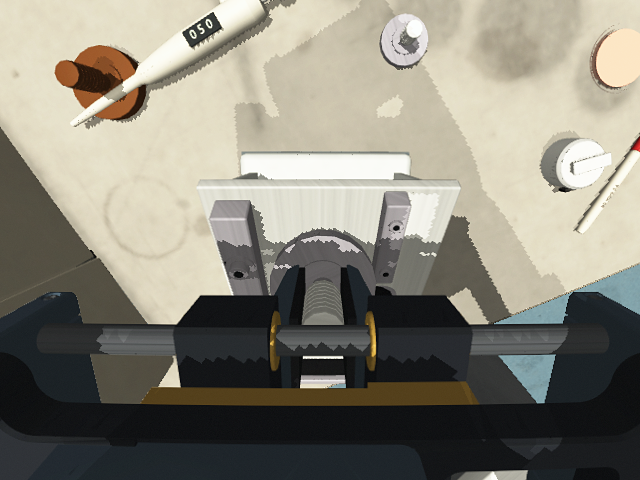

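View pics/s5c.png

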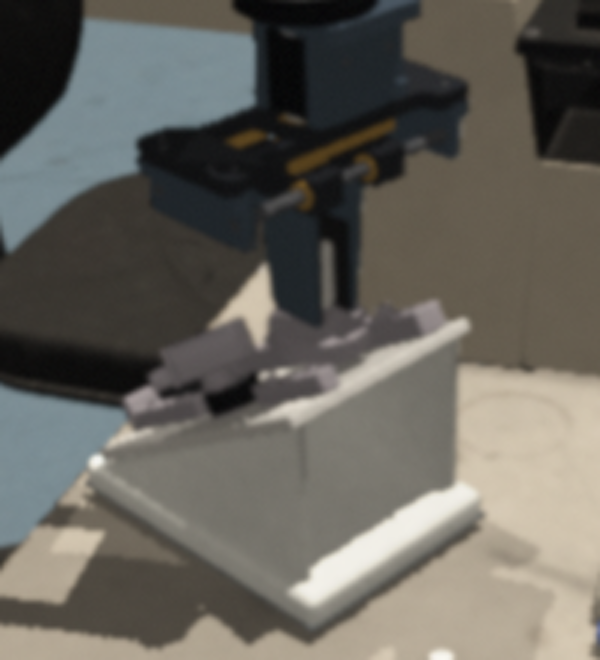

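Call:
{"api": "move_arm", "payload": {
  "increments": [
    [10,[2,0,-1],0],
    [10,[3,0,-1],0],
    [10,[4,0,-1],0],
    [10,[5,0,-1],0],
    [10,[5,0,-1],0]
  ],
  "newtons": 8
}}

```text
clock: 5.67
position: [0.5354, -0.2199, 0.3493]
orientation: [[-0.013, 0.581, -0.814], [0.008, -0.814, -0.581], [-1.0, -0.014, 0.006]]
force: [-0.4, -0.3, -2.8]
opening: 0.0189
```

Call:
{"api": "move_arm", "payload": {
  "increments": [
    [10,[2,0,0],0],
    [10,[4,0,0],0],
    [10,[5,0,0],0],
    [10,[6,0,0],0],
    [10,[6,0,0],0]
  ]
}}

```text
clock: 6.08
position: [0.535, -0.2191, 0.3444]
orientation: [[-0.013, 0.581, -0.814], [0.009, -0.814, -0.581], [-1.0, -0.015, 0.005]]
force: [-2.7, 3.7, 5.3]
opening: 0.0188
```

Call:
{"api": "move_arm", "payload": {
  "increments": [
    [10,[1,0,0],0],
    [10,[2,0,0],0],
    [10,[4,0,0],0],
    [10,[5,0,0],0],
    [10,[6,0,0],0]
  ],
  "newtons": 4
}}

```text
clock: 6.5
position: [0.5347, -0.2188, 0.338]
orientation: [[-0.014, 0.581, -0.814], [0.01, -0.814, -0.581], [-1.0, -0.017, 0.006]]
force: [-2.2, 3.7, 2.9]
opening: 0.0189
```

```bash
python3 -c "
from h import *
grab('wrist','w6');grab('side','s6');crop('s6',180,80,380,300,3,'s6c')"
```

```text
(no output)
```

View pics/s6c.png

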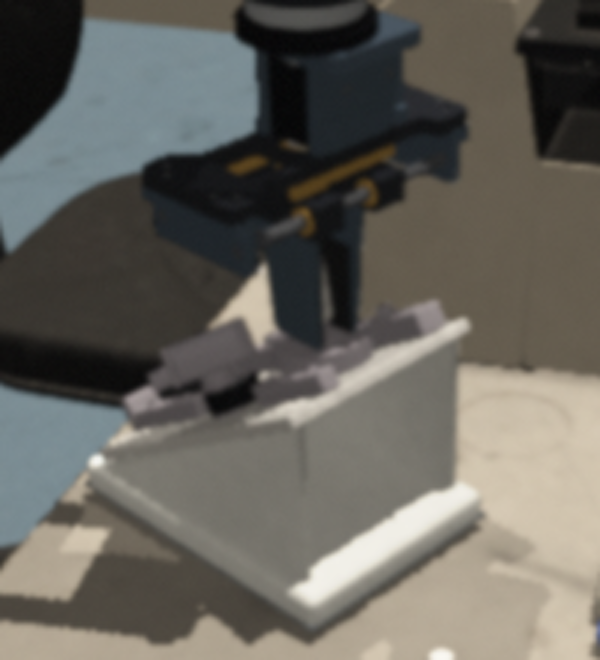

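Call:
{"api": "move_arm", "payload": {
  "increments": [
    [10,[1,0,0],0],
    [10,[2,0,0],0],
    [10,[3,0,0],0],
    [10,[3,0,0],0]
  ],
  "newtons": 4
}}

```text
clock: 6.93
position: [0.5345, -0.2184, 0.3359]
orientation: [[-0.015, 0.581, -0.814], [0.011, -0.814, -0.581], [-1.0, -0.018, 0.005]]
force: [-4.9, 5.7, 8.8]
opening: 0.0191
```

```bash
python3 -c "
from h import *
grab('wrist','w7');crop('w7',180,150,480,330,2.6,'w7c')"
```

```text
(no output)
```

View pics/w7c.png

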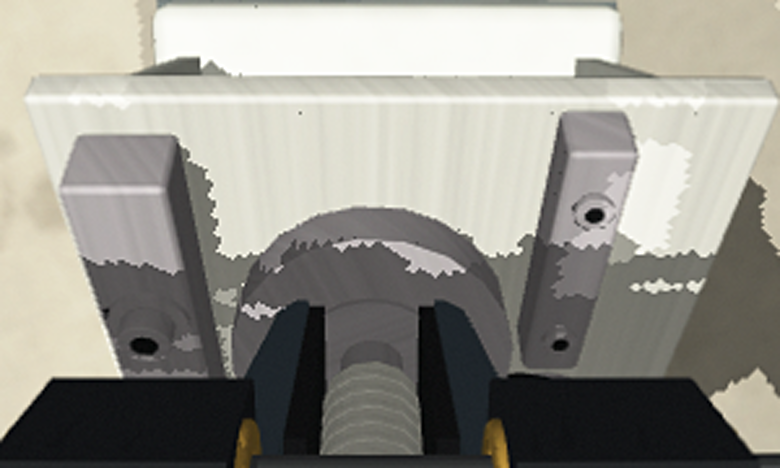

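Call:
{"api": "move_arm", "payload": {
  "increments": [
    [40,[0,0,0],0],
    [40,[0,0,0],0],
    [40,[0,0,0],0],
    [40,[0,0,0],0],
    [40,[0,0,0],0]
  ]
}}

```text
clock: 7.4
position: [0.5346, -0.2188, 0.3355]
orientation: [[-0.015, 0.581, -0.814], [0.011, -0.814, -0.581], [-1.0, -0.017, 0.006]]
force: [-1.1, -0.2, -0.3]
opening: 0.0401
```

```bash
python3 -c "
from h import *
grab('side','s8');crop('s8',180,80,380,300,3,'s8c')"; python3 go.py .535 -.220 .42 -144.6
```

```text
shift [-84.4  -0.2   0.9] turn 0.1 q [-0.41  0.38  1.66  0.    1.12  2.11] t 7.45 F [-0.2 -0.5 -0.6]
```

View pics/s8c.png

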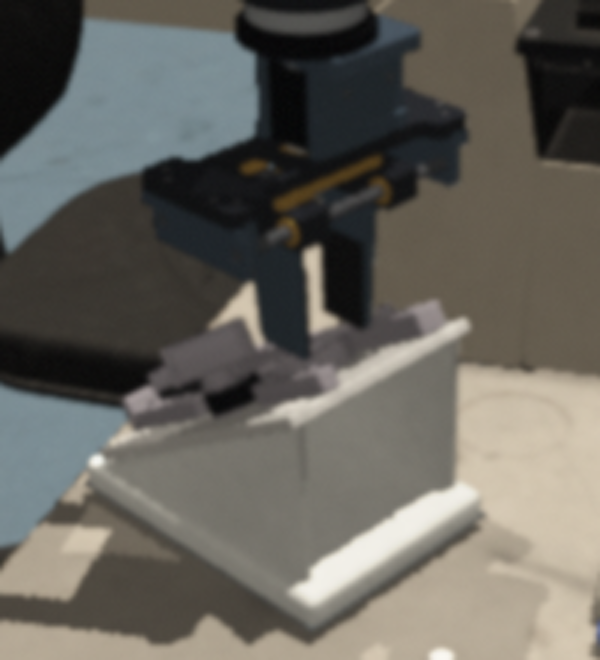

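Call:
{"api": "move_arm", "payload": {
  "increments": [
    [40,[-12,0,0],0],
    [40,[-35,0,0],0],
    [40,[-65,0,0],0],
    [40,[-85,0,0],0],
    [40,[-85,0,0],0]
  ]
}}

```text
clock: 7.87
position: [0.5367, -0.2201, 0.4254]
orientation: [[-0.006, 0.581, -0.814], [0.007, -0.814, -0.581], [-1.0, -0.009, 0.001]]
force: [1.3, -0.2, 0.3]
opening: 0.04
```

```bash
cat > pu.py <<'E'
import sys;from h import *;from fit import pt
# pusher: TCP pos so that closed tip's leading line at bed z=50 is at bed x=X, centre y=Y
p=np.load('p.npy');X,Y=map(float,sys.argv[1:3]);Rx=np.array(readout.read_state()['orientation'])[:,0]
lead=pt(p,(X-10.4,Y,32)); c,s=np.cos(p[3]),np.sin(p[3])
tip=lead-.016*np.array([c,s,0]); t=tip-.191*Rx
print('tcp',t.round(4))
R=np.array(readout.read_state()['orientation']);st=readout.read_state()
print('shift',(R.T@(t-st['position'])*1000).round(1),'turn',round(np.degrees(np.arctan2(R[1,2],R[0,2]))+144.6,1),'F',st['force'].round(1),st['clock'])
E
python3 pu.py -40 -84
python3 -c "
from h import *
grab('wrist','w9');grab('side','s9');crop('s9',180,80,380,300,3,'s9c');grab('top','t9');crop('t9',180,200,340,350,5,'t9c')"
```

```text
tcp [ 0.406  -0.1802  0.295 ]
shift [ 131.3 -107.2   83.2] turn 0.1 F [ 1.3 -0.2  0.3] 7.8667
```

View pics/s9c.png

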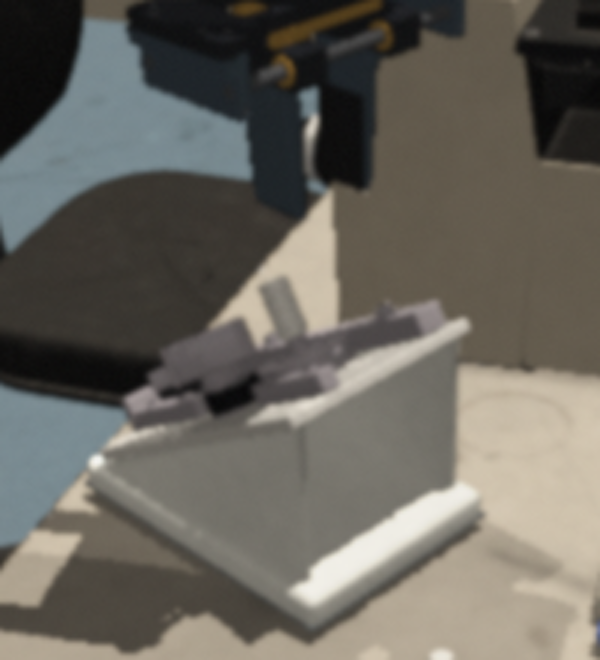

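View pics/w9.png

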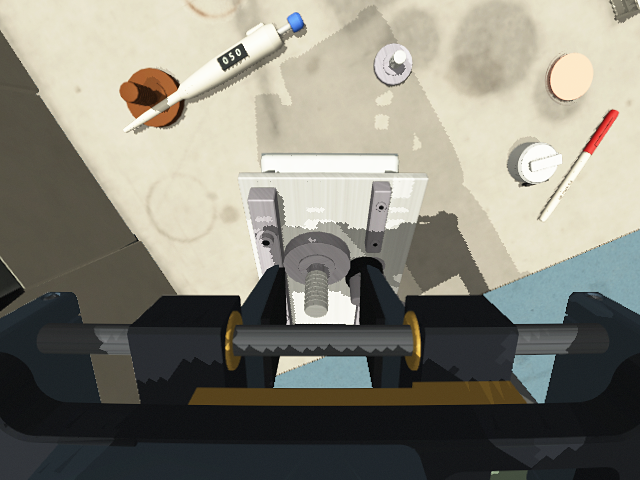

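Call:
{"api": "move_arm", "payload": {
  "increments": [
    [0,[0,-30,24],0],
    [0,[0,-60,47],0],
    [0,[0,-90,70],0],
    [0,[0,-107,83],0],
    [0,[0,-107,83],0]
  ],
  "newtons": 20
}}

```text
clock: 8.43
position: [0.4019, -0.1792, 0.4207]
orientation: [[-0.021, 0.58, -0.814], [0.014, -0.814, -0.58], [-1.0, -0.023, 0.01]]
force: [0.3, 0.9, 0.3]
opening: 0.009
```

```bash
python3 pu.py -40 -84;python3 -c "
from h import *
grab('wrist','w10')"
```

```text
tcp [ 0.4089 -0.1815  0.295 ]
shift [125.5   9.   -5.6] turn 0.1 F [0.3 0.9 0.3] 8.4333
```

View pics/w10.png

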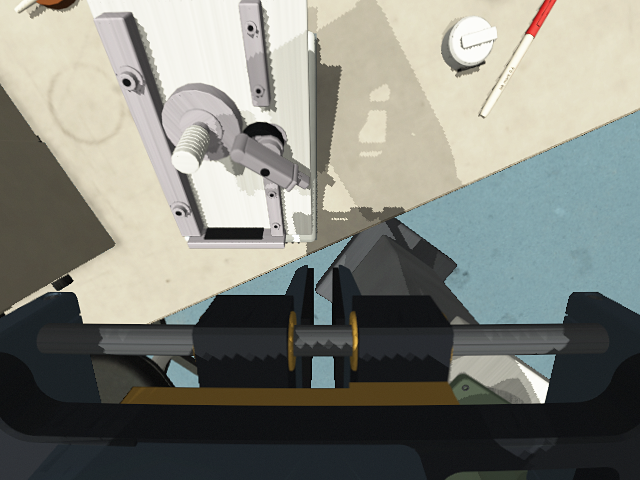

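Call:
{"api": "move_arm", "payload": {
  "increments": [
    [0,[25,2,-1],0],
    [0,[60,4,-3],0],
    [0,[95,6,-5],0],
    [0,[118,8,-5],0],
    [0,[120,8,-5],0]
  ]
}}

```text
clock: 8.9
position: [0.4099, -0.1817, 0.296]
orientation: [[-0.028, 0.58, -0.814], [0.017, -0.814, -0.58], [-0.999, -0.03, 0.013]]
force: [-1.4, 0.2, -0.1]
opening: 0.0006
```

```bash
python3 pu.py -40 -84;python3 -c "
from h import *
grab('wrist','w11');grab('side','s11');crop('s11',180,80,380,300,3,'s11c')"
```

```text
tcp [ 0.4102 -0.1822  0.2949]
shift [1.  0.5 0. ] turn 0.1 F [-1.4  0.2 -0.1] 8.9
```

View pics/w11.png

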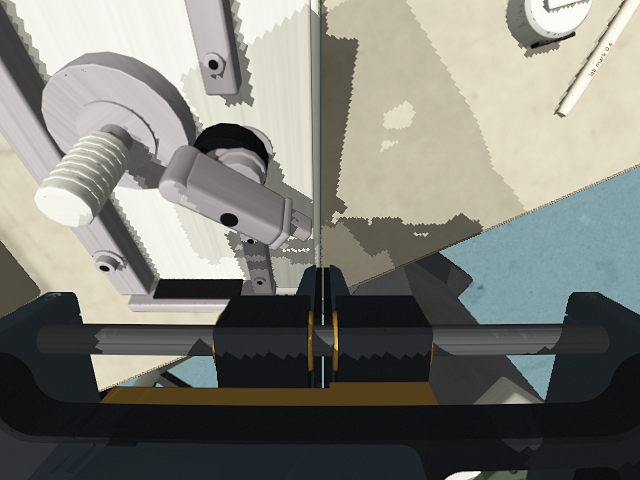

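View pics/s11c.png

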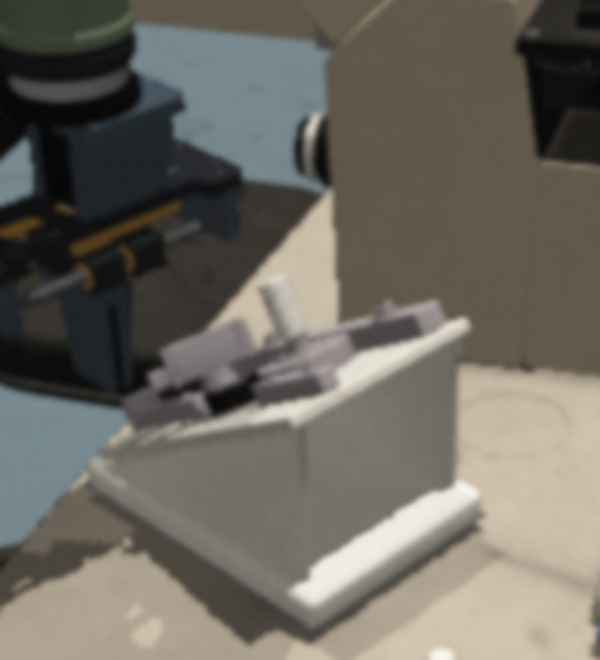

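Call:
{"api": "move_arm", "payload": {
  "increments": [
    [0,[-3,5,0],0],
    [0,[-6,10,0],0],
    [0,[-9,15,0],0],
    [0,[-12,20,0],0],
    [0,[-13,22,0],0]
  ]
}}

```text
clock: 9.42
position: [0.4227, -0.2001, 0.3123]
orientation: [[-0.028, 0.58, -0.814], [0.017, -0.814, -0.58], [-0.999, -0.03, 0.013]]
force: [-6.6, 3.2, -2.7]
opening: 0.0006
```

```bash
python3 pu.py -10 -84;python3 -c "
from h import *
grab('wrist','w12')"
```

```text
tcp [ 0.4252 -0.2034  0.3099]
shift [ 2.2  4.2 -0.2] turn 0.1 F [-6.6  3.2 -2.7] 9.4167
```

View pics/w12.png

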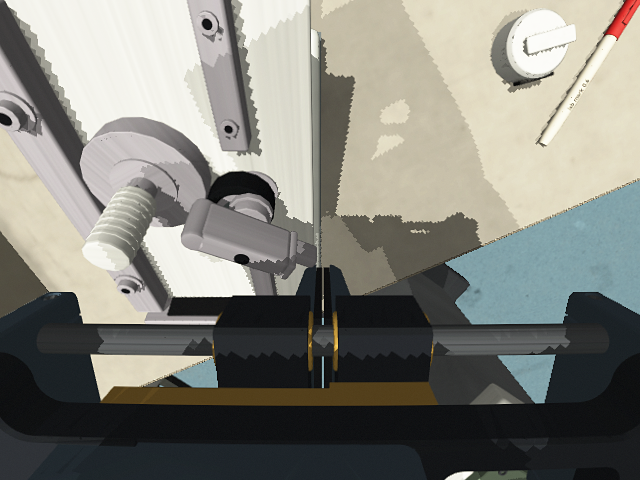

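Call:
{"api": "move_arm", "payload": {
  "increments": [
    [0,[-1,3,0],0],
    [0,[-2,6,0],0],
    [0,[-3,8,0],0],
    [0,[-4,10,0],0],
    [0,[-4,10,0],0]
  ]
}}

```text
clock: 9.88
position: [0.426, -0.2079, 0.3156]
orientation: [[-0.038, 0.579, -0.814], [0.021, -0.814, -0.58], [-0.999, -0.039, 0.019]]
force: [-9.0, 3.4, 0.6]
opening: 0.0006
```

```bash
python3 pu.py -5 -84;python3 -c "
from h import *
grab('wrist','w13')"
```

```text
tcp [ 0.4297 -0.2076  0.3124]
shift [ 3.1  2.1 -3.3] turn 0.1 F [-9.   3.4  0.6] 9.8833
```

View pics/w13.png

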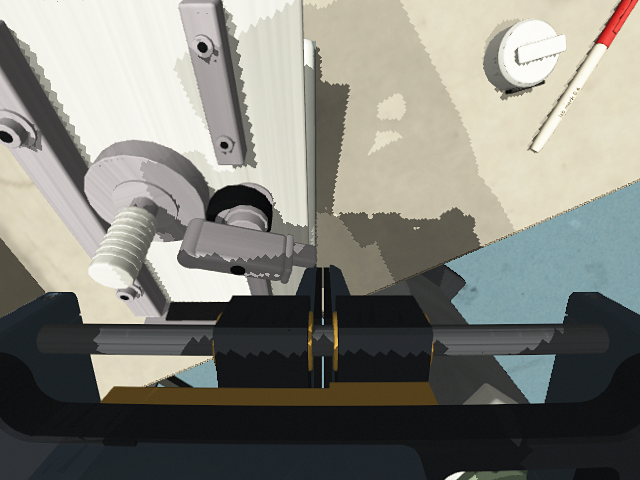

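Call:
{"api": "move_arm", "payload": {
  "increments": [
    [0,[-1,3,-1],0],
    [0,[-2,6,-2],0],
    [0,[-3,8,-3],0],
    [0,[-3,10,-3],0],
    [0,[-4,11,-3],0]
  ]
}}

```text
clock: 10.35
position: [0.4328, -0.2145, 0.3193]
orientation: [[-0.046, 0.579, -0.814], [0.024, -0.814, -0.58], [-0.999, -0.047, 0.024]]
force: [-8.4, 2.4, 3.6]
opening: 0.0005
```

```bash
python3 pu.py 0 -84;python3 -c "
from h import *
grab('wrist','w14')"
```

```text
tcp [ 0.4338 -0.2118  0.3148]
shift [ 4.5 -1.4 -2.5] turn 0.1 F [-8.4  2.4  3.6] 10.35
```

View pics/w14.png

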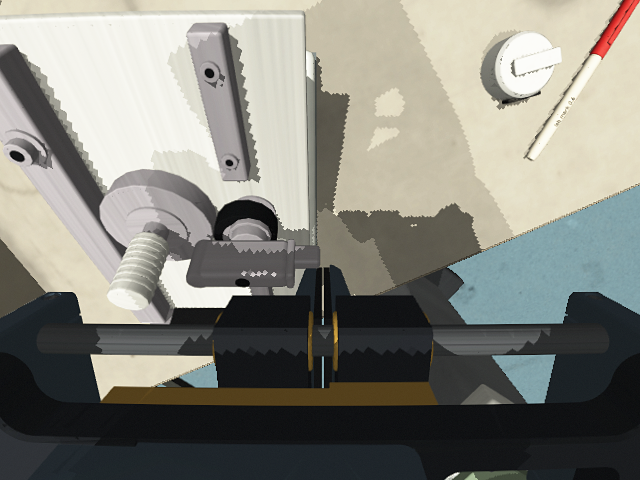

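Call:
{"api": "move_arm", "payload": {
  "increments": [
    [0,[0,2,-1],0],
    [0,[-1,3,-2],0],
    [0,[-1,4,-2],0],
    [0,[-1,4,-2],0]
  ]
}}

```text
clock: 10.73
position: [0.4355, -0.2166, 0.3209]
orientation: [[-0.051, 0.578, -0.814], [0.026, -0.814, -0.58], [-0.998, -0.05, 0.026]]
force: [-6.9, 3.1, 3.2]
opening: 0.0005
```

```bash
python3 pu.py 0 -84;python3 -c "
from h import *
grab('wrist','w15')"
```

```text
tcp [ 0.4346 -0.2121  0.3147]
shift [ 6.3 -3.9 -2. ] turn 0.1 F [-6.9  3.1  3.2] 10.7333
```

View pics/w15.png

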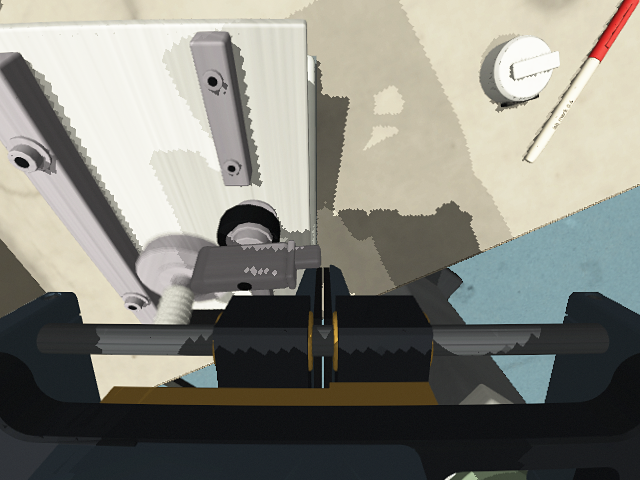

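Call:
{"api": "move_arm", "payload": {
  "increments": [
    [0,[0,0,0],0],
    [0,[0,0,0],0],
    [0,[0,0,0],0]
  ]
}}

```text
clock: 11.03
position: [0.4353, -0.2166, 0.3213]
orientation: [[-0.051, 0.578, -0.814], [0.026, -0.814, -0.58], [-0.998, -0.051, 0.027]]
force: [-3.7, 1.5, 0.6]
opening: 0.0008
```

```bash
python3 pu.py 0 -84;python3 -c "
from h import *
grab('wrist','w16');grab('side','s16');crop('s16',180,80,380,300,3,'s16c')"
```

```text
tcp [ 0.4347 -0.2121  0.3147]
shift [ 6.7 -3.6 -2.3] turn 0.1 F [-3.7  1.5  0.6] 11.0333
```

View pics/w16.png

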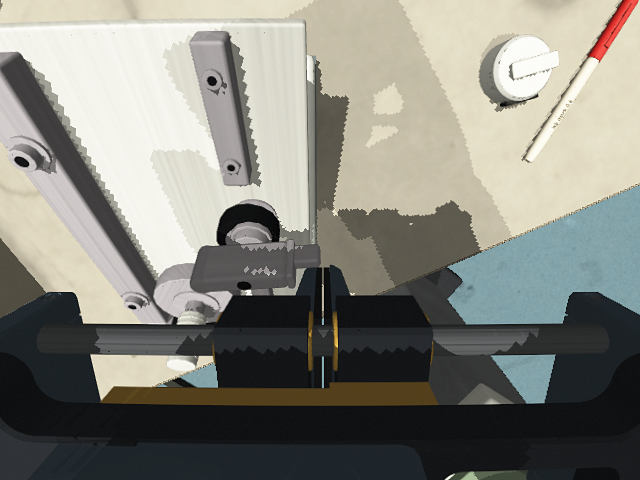

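View pics/s16c.png

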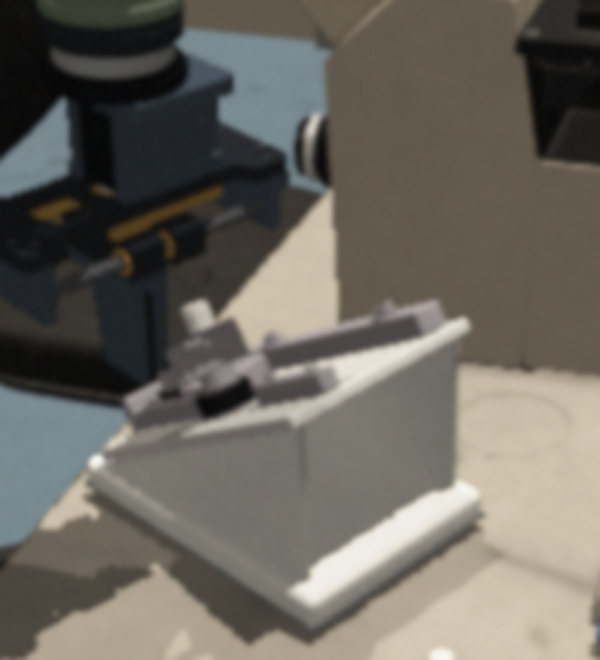

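Call:
{"api": "move_arm", "payload": {
  "increments": [
    [0,[0,-8,0],0],
    [0,[0,-20,0],0],
    [0,[-20,-20,0],0],
    [0,[-60,-20,0],0],
    [0,[-100,-20,0],0]
  ]
}}

```text
clock: 11.55
position: [0.4283, -0.202, 0.4226]
orientation: [[-0.053, 0.579, -0.814], [0.026, -0.814, -0.581], [-0.998, -0.052, 0.027]]
force: [1.9, -0.3, -0.9]
opening: 0.0008
```

```bash
python3 -c "
from h import *
grab('wrist','w17');grab('side','s17');crop('s17',180,80,380,300,3,'s17c')"
```

```text
(no output)
```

View pics/w17.png

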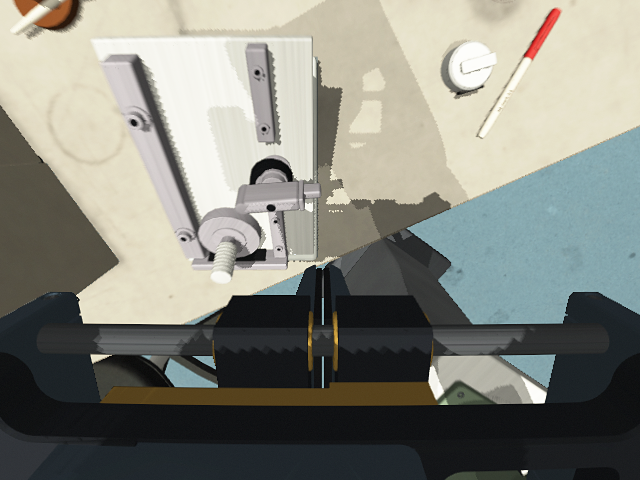

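```bash
python3 -c "
from h import *
crop('w17',180,130,340,290,5,'w17c')"
```

```text
(no output)
```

View pics/w17c.png

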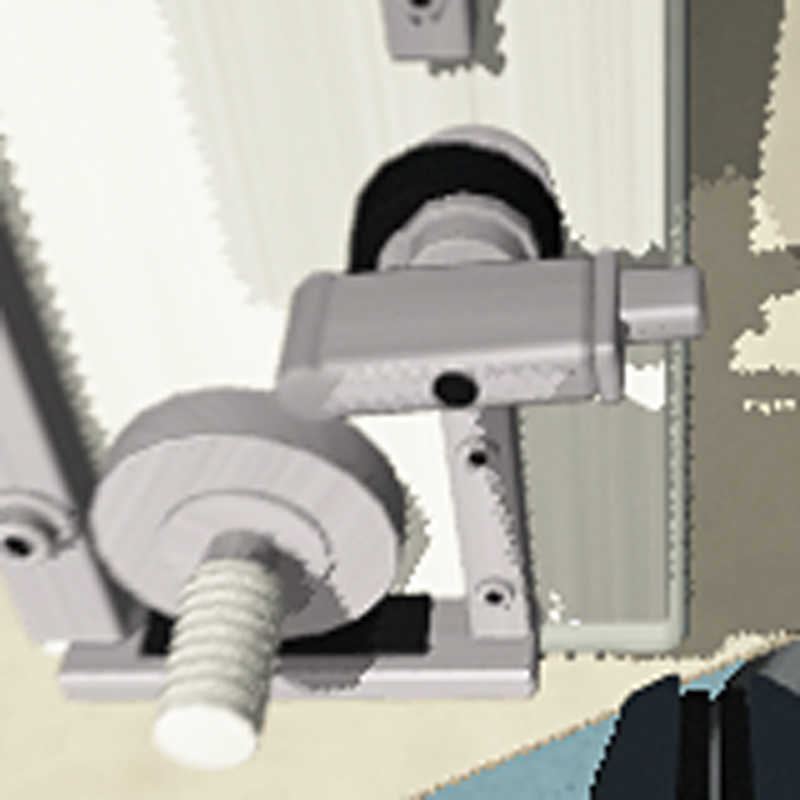

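View pics/s17c.png

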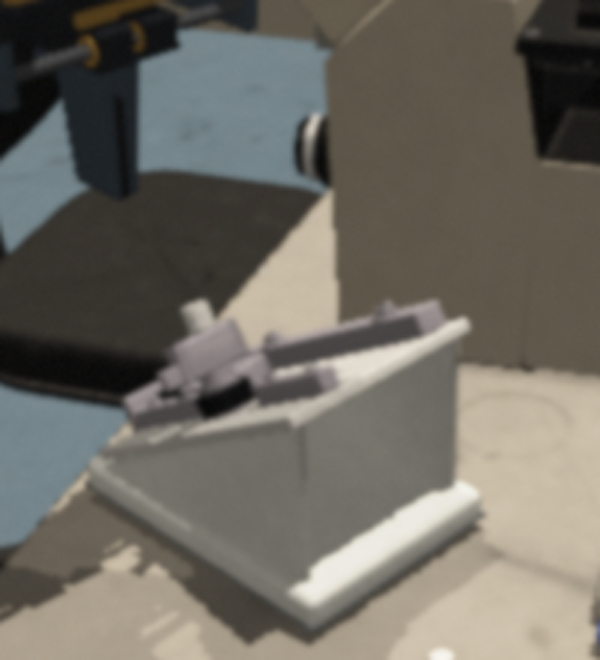

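```bash
python3 - <<'E'
from h import *;from fit import pt,B
p=np.load('p.npy');im=load('w17');b=lambda u,v:(180+u/5-.4,130+v/5-.4)
def bed(uv,z): return (B(p).T@(onplane(im,b(*uv),n=B(p)[:,2],p=pt(p,(0,0,z)))-p[:3])*1000).round(1)
inv=lambda q:((proj(im,pt(p,q))[0]-[180,130]+.4)*5).round(0)
print('hole',bed((455,389),50),'expect px',inv((0,-49,50)))
print('guide corner seen (387,60)? ',inv((32,-39,13)),'gaugetop',bed((205,738),61),'disc',bed((247,535),14))
for e in [((330,375),(575,345)),((320,415),(590,402))]:
    a,c=bed(e[0],50),bed(e[1],50);d=a-c;print(a,c,1+np.arctan2(-d[0],d[1]))
# overlay
img=cv2.resize(im['pixels'][130:290,180:340,::-1],None,fx=5,fy=5,interpolation=cv2.INTER_CUBIC)
def poly(P,c): cv2.polylines(img,[np.array([inv(q) for q in P],int)],True,c,1)
t=np.linspace(0,2*np.pi,60)
for q,c in((1.1,(0,0,255)),(1.3,(0,200,0))):
    x,y=-8*np.sin(q),-49+8*np.cos(q)
    poly([(x+18*np.cos(a),y+18*np.sin(a),15) for a in t],c)
    w=q-1;u=np.array([-np.sin(w),np.cos(w)]);v=np.array([u[1],-u[0]]);o=np.array([0,-49])
    poly([list(o+u*i*26+v*j*6)+[50] for i,j in((1,1),(1,-1),(-1,-1),(-1,1))],c)
poly([(-75+30*np.cos(a),p[4]*1000-30+30*np.sin(a),14) for a in t],(255,0,0))
cv2.line(img,*[tuple(int(k) for k in inv((x,p[4]*1000,16))) for x in(-90,60)],(255,0,255),1)
cv2.imwrite('pics/o17.png',img)
E
```

```text
hole [ -0.1 -48.6  50. ] expect px [458. 389.]
guide corner seen (387,60)?  [390.  65.] gaugetop [-74.2   2.4  61. ] disc [-72.1   1.8  14. ]
[  2.9 -30.3  50. ] [  8.6 -67.   50. ] 1.1540822854492696
[ -5.3 -27.5  50. ] [ -2.9 -68.8  50. ] 1.0580460996269379
```

View pics/o17.png

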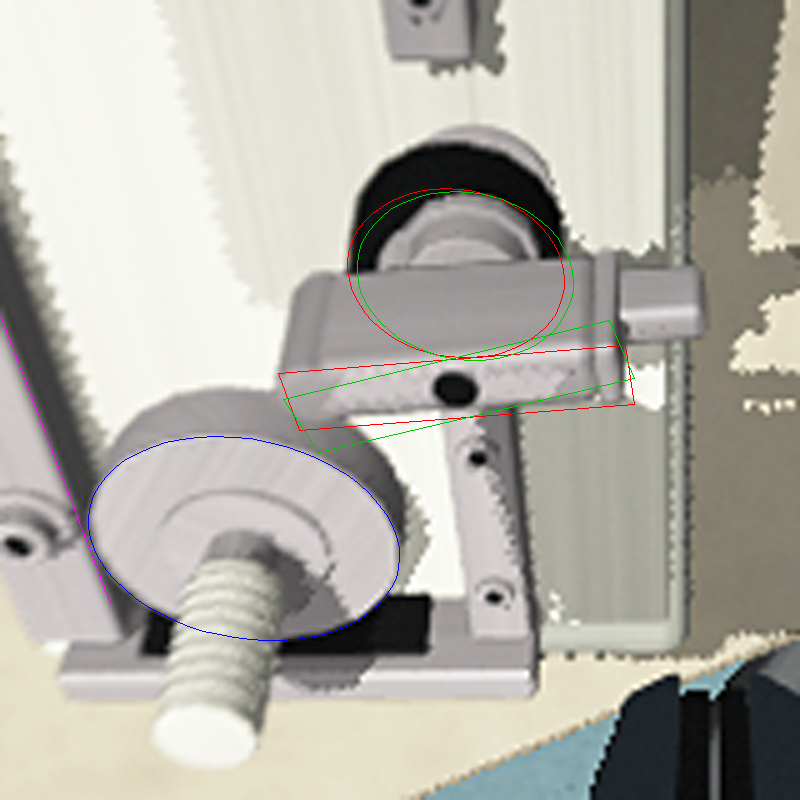

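```bash
python3 - <<'E'
from h import *;from fit import pt,B
p=np.load('p.npy')
t=np.linspace(0,2*np.pi,60)
for tag in('w14','w15'):
    im=load(tag);f=4;o=np.array([80,150])
    inv=lambda q:((proj(im,pt(p,q))[0]-o)*f)
    img=cv2.resize(im['pixels'][150:320,80:280,::-1],None,fx=f,fy=f,interpolation=cv2.INTER_CUBIC)
    for x,c in((0,(0,0,255)),(6,(0,200,0)),(12,(255,0,0))):
        cv2.polylines(img,[np.array([inv((x+30*np.cos(a),p[4]*1000-30+30*np.sin(a),14)) for a in t],int)],True,c,1)
    for q,c in((.95,(0,0,255)),(1.1,(0,200,0))):
        w=q-1;u=np.array([-np.sin(w),np.cos(w)]);v=np.array([u[1],-u[0]]);oo=np.array([0,-49])
        cv2.polylines(img,[np.array([inv(list(oo+u*i*26+v*j*6)+[50]) for i,j in((1,1),(1,-1),(-1,-1),(-1,1))],int)],True,c,1)
    cv2.imwrite(f'pics/o_{tag}.png',img)
E
```

```text
(no output)
```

View pics/o_w14.png

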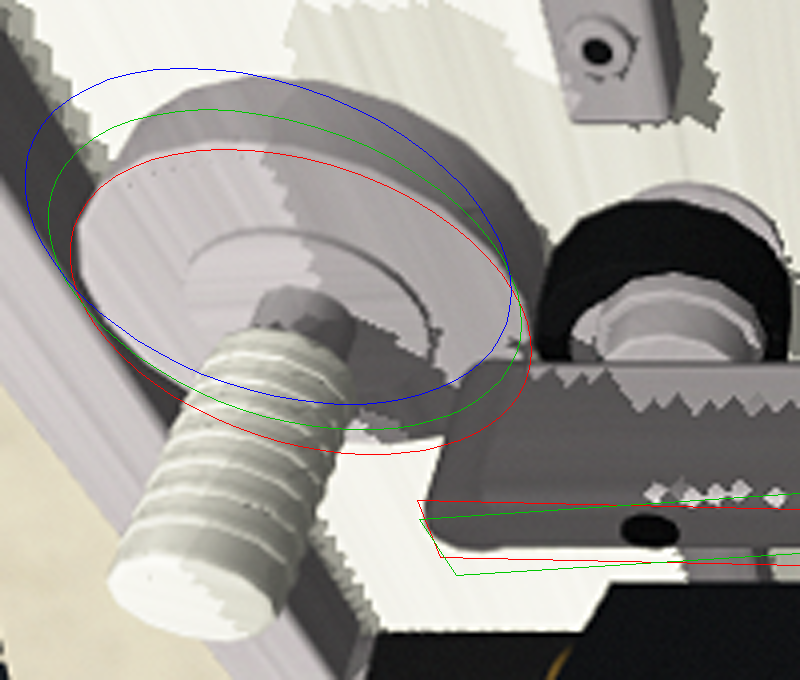

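View pics/o_w15.png

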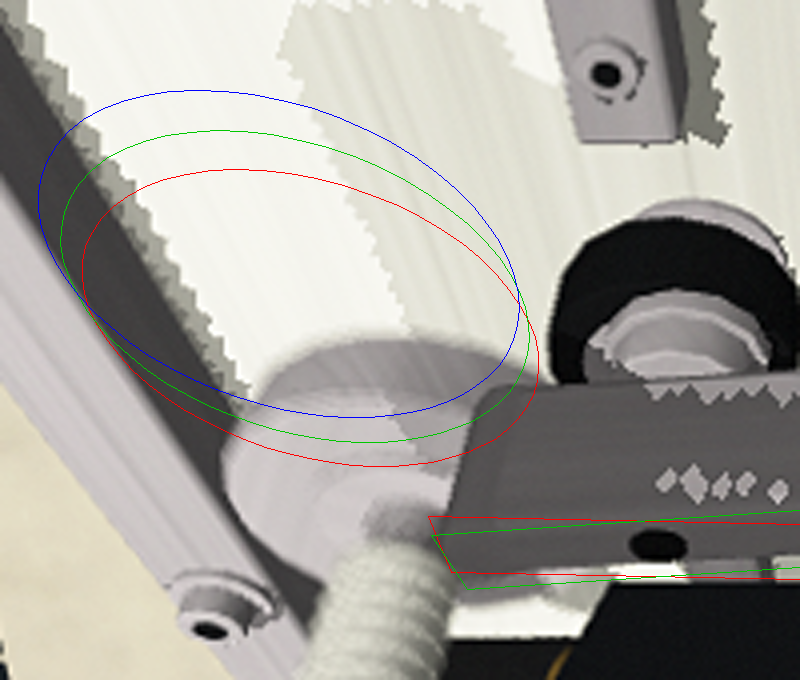

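```bash
python3 - <<'E'
from h import *
a=load('top0')['pixels'].astype(int);b=grab('top','t18')['pixels'].astype(int)
cv2.imwrite('pics/cmp.png',np.hstack([cv2.resize(x[230:370,330:440].astype(np.uint8)[:,:,::-1],None,fx=3.5,fy=3.5) for x in(a,b)]))
s=readout.read_state();print(s['force'],s['clock'])
E
```

```text
[-0.14640734  0.6489581  -1.12368404] 11.7
```

View pics/cmp.png

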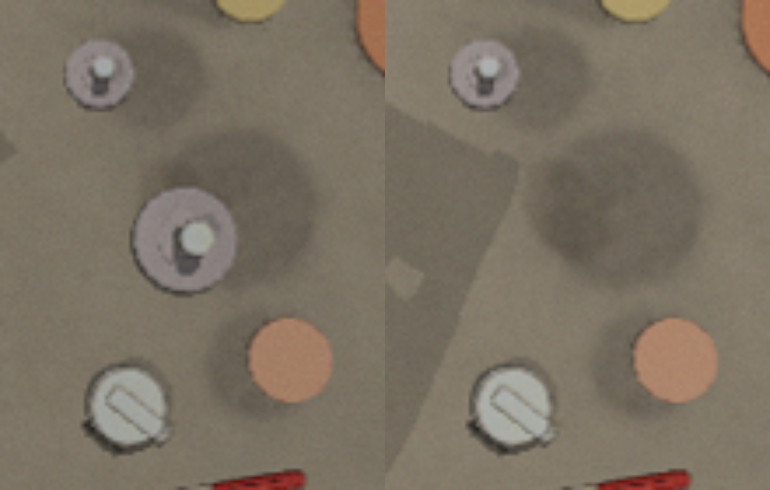

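The before and after pictures show the tally counter and the dishes where they were; only the large gauge is gone from the worktop. I'm handing in.

```bash
python3 -c "
from h import *
print(ticket.finish_job())"
```

```text
the job is handed in; nothing more can be done
None
```

The job is done and handed in at about 11.7 s on the robot's clock. I laid the large grey gauge flat in the lane above the roller and let go of it. I then pushed the wing's nose round with the closed fingers. The gauge slid past the roller untouched, down to the foot stop.

**Last checks:**
- **Gauge position:** the outline drawn for x = -75 mm, with the disc against the rail, lies on the disc in the last wrist picture. Spot measurements gave x of -74 mm and -72 mm.
- **Play:** about 0.3 mm, from a bolt angle of about 1.1 rad and the gauge's position at the roller just before it passed. The picture is only good to a few tenths of a millimetre; two readings of the wing gave 1.06 and 1.15 rad, and with my fitted rail position the lower one would put the gap just under 60 mm. That the gauge passed shows the gap is wide enough.
- **Bystanders:** the tally counter and the dishes nearby look unmoved between the first and last top pictures.
- **Robot:** standing clear, touching nothing.

No check failed.

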